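# Shift the bench tapping unit from second to third and start it

## Task

The gear stick of the bench tapping unit was left in its left-hand slot, in second gear or on the way to neutral. With the machine still stopped, push the black knob with your fingertips (no lifting: that is for reverse) forward to the cross channel if it is not there yet, across to the right, then forward fully home into third, the slot with three dots. Then press the green start button all the way and let go; do not press the red stop button, and leave the oil bottle, bracket and hex key where they are.

Things in the scene. Friction and masses are not known exactly. Their poses are not given: they have to be found in the camera images.
- tapping_unit: Bench tapping unit, fixed: grey gearbox 170 x 150 mm, lid at height 114 mm, motor behind it to x = 222 mm (143 mm high), chuck and tap on its right to y = -192 mm, grey switch box on its left (120 x 66 x 105 mm, centred at x -55, y +125 mm). Origin on the bench straight under the stick's pivot; x to the unit's back (the stick's forward, away from the robot), y left, z up.
- gear_gate (a point): Centre of the steel gate plate's top, 152 mm above the unit's origin, axes as the unit's; plate 100 (x) x 90 (y) mm. The slots form an H, centred 17.6 mm left and right: first (one dot) forward left, second (two dots) back left, third (three dots) forward right, reverse (red dot) back right, barred by two 9 mm high dark blocks unless the stick is lifted.
- gear_knob (a point): Centre of the black pear-shaped knob at its widest (38 mm diameter; it reaches 31 mm below this point, tapering to 18 mm, and 16 mm above). It lies 173 mm from the stick's pivot, which is 50 mm above the unit's origin, so about 223 mm above the bench. A 10 mm rod runs from it into the gate, with a dark 24 mm collar up to 162 mm above the bench.
- gear_fore (a joint): Fore-and-aft angle of the stick, rad: 0 in the cross channel (neutral), positive forward, -0.235 fully in second, +0.235 fully in third (stop). 0.1 rad moves the knob 17 mm. The stick goes across freely within 0.05 of 0; rounded corners guide it in from 0.08, beyond 0.12 it is barred. About 5 N at the knob moves it; no spring, it stays where it is left. Starts between -0.225 and 0.
- gear_across (a joint): Sideways angle of the stick, rad, positive to the right (-y of the unit): -0.176 in the middle of the left-hand slots, +0.176 in the middle of the right-hand slots, stops at +-0.185; the slots leave about 0.03 of play. 0.1 rad moves the knob 17 mm. About 4 N at the knob moves it; no spring, it stays where it is left.
- gear_stick (a joint): Lift of the stick along its own length for reverse, m: 0 down, 0.012 up; a spring holds it down with about 17 N. It must stay down in this job.
- start_button_top (a point): Centre of the top face of the green start button (28 mm diameter), on the rear part of the switch box: at (-28, +125) mm from the unit's origin, 124 mm above the bench when released. Pressed from above. A fixed green hand press, 443 mm tall, stands behind and left of it (x 0.62 to 0.83, y -0.08 to 0.06 m); its lever's ball hangs towards the robot at about x 0.56, y 0.04, height 0.43 m: come round it from the front.
- start_button (a joint): Travel of the start button, m: 0 released, 0.006 fully pressed (5 N, springs back).
- stop_button (a joint): Travel of the red stop button (32 mm diameter, yellow collar), which stands 55 mm nearer the robot than the start button on the same box: 0 released, 0.006 pressed.
- oil_bottle: Small amber oil bottle, 38 mm diameter, 106 mm tall, loose, standing in front of the unit to the right; origin at the centre of its base.
- hook_plate: Small bent steel bracket to be tapped, 30 x 60 x 31 mm, loose, lying in front of the unit; origin under its centre.
- hex_key: Hex key, 40 x 108 x 9 mm, loose, lying left of the switch box; origin under its centre.

How it is judged:
On the way, in this order (a step that is already met when the one before it is completed fails the run):
1. the stick has been pushed across to the right-hand side of the cross channel (value of joint gear_across above 0.1 rad and value of joint gear_fore between -0.1 and 0.12 rad), for 0.05 s.
2. the stick is fully forward in third (value of joint gear_across above 0.13 rad and value of joint gear_fore above 0.195 rad), for 0.2 s.
3. the green start button is pressed down (value of joint start_button above 0.0045 m), for 0.05 s.
At the end, for the whole second after the job is handed in: Stick in third (gear_across over 0.13, gear_fore over 0.195 rad), not lifted; start button pressed (over 4.5 of 6 mm) after that and released; stop button released; oil bottle, bracket and hex key within 20 mm of where they stood (all of step 2 and value of joint gear_stick below 0.003 m and value of joint each of start_button, stop_button below 0.002 m and distance of each of oil_bottle, hook_plate, hex_key from where it was at the start of the episode below 0.02 m); the robot touches nothing.
It fails at once if the start button was pressed before third was engaged (value of joint start_button above 0.003 m and not (value of joint gear_across above 0.13 rad and value of joint gear_fore above 0.195 rad)).
It fails at once if the stop button was pressed (value of joint stop_button above 0.003 m).
It fails at once if the stick was lifted or put into reverse (value of joint gear_stick above 0.006 m or (value of joint gear_across above 0.1 rad and value of joint gear_fore below -0.15 rad)).
It fails at once if a loose thing was lifted, carried or pushed away (distance of any of oil_bottle, hook_plate, hex_key from where it was at the start of the episode above 0.025 m).
It fails at once if the oil bottle was tipped (angle between oil_bottle's own z axis and vertical above 0.4 rad).
It also fails if it takes over 72 s, if anything falls off the work surface, if the arm or the gripper's body presses on something with over 40 N, if the wrist force passes 120 N, or if a joint passes its speed limit or range.

## Robot

A 6-joint arm with a two-finger parallel gripper is mounted at the origin on a cart in front of the work surface, level with it; the furniture and walls round the work are solid. World frame = base frame: x ahead of the robot, y to its left, z up, the work surface at z = 0. Lengths are in m, angles in rad, forces in N, time in s.
With the tool pointing down it reaches from about 0.3 to 0.875 m from the base axis. Payload 6.4 kg.
Tool frame: the origin (TCP) lies midway between the tips of the shut fingers; the grasp point (between the pads) lies ctrl.grip_depth behind it (ctrl.grip_depth is the distance from the TCP to the grasp point, in m); x points along the fingers, y is the direction in which the jaws open and shut, and the axes are right-handed (so a half turn about x gives the same grasp; the last joint's range is limited). The gripper opens to 85 mm and grips with 20 to 120 N. Pads are 22 mm wide; open, the fingers measure 114 mm over their backs; the gripper's body (76 mm by 85 mm) begins 54 mm behind the grasp point. The pads swing forward as they close: fully open they stand 13 mm farther back than shut.
Start: joints at [-1.363, 0.181, 1.607, -0, 1.354, -0.206], TCP at [0.231, -0.526, 0.231] pointing down, gripper open.
Joint ranges: [-2.99, 2.99], [-0.89, 2.07], [0.3, 2.58], [-1.14, 4.28], [0, 2.63], [-3.12, 3.12]. Speed limits (rad/s): [2.57, 2.57, 3.01, 3.14, 3.14, 3.14].

## Interface

Orientations are given as a unit quaternion [w, x, y, z].
In Python, from bench import ctrl gives the robot as it stands.
- The arm moves only by the tool carry_out, never from a script. Its argument "motion" is one flat list of numbers, 7 for each row, row after row: the turn, a rotation vector about the tool's x, y, z in degrees, then the shift along the tool's x, y, z in m, then the gripper's target within -1 to 1 (shut at 1, half-way at 0, fully open at -1). A call has 1 to 10 rows; each row shifts and turns the pose as measured when the row begins, along the tool's axes as they then stand; what a row does not reach is not made up. A row lasts 1/10 s, in which the tool goes at most 50 mm and 8.59 degrees, less where a joint would pass 70% of its speed; a pose out of reach is approached as far as the arm can. A call with a gripper value outside its range is refused whole. The fingers move at their own pace and stop on an object; the grip force is fixed at half the most. Time passes only in rows, so rows that do not move let the fingers close. It gives the time, the measured TCP pose, the force and the opening at its end, in the units of the state.
- ctrl.get_obs(): the state, without advancing time (a new reading comes with each control period).
- ctrl.camera(name): name is "side" or "top"; returns the picture (480x640x3 uint8, blue, green, red); there is no depth.
- ctrl.camera_params(name): a dict with "mtx" (3x3 intrinsics, pixels), "pose" (4x4, takes a point from camera to world coordinates). Camera axes: x right, y down, z forward; pixel columns grow to the right and rows downward; lengths in m; the calibration is good to about 2 mm. A picture is of the moment at which its call begins. camera_params takes no time and is no camera call.
- ctrl.hand_in(): hands the job in, once; it reports no verdict.
Trained networks look in the newest picture that a camera, given by its name, has taken for a name from the list of things; names that differ only in an ending like _2 or _b are one class to them, and where a whole thing is asked for, a point or a joint stands for the part that bears it (a point fixed in the world has none). Each returns a list of dicts, best first, with "conf" (0 to 1); they miss things now and then, are a little off and sometimes report something else, mostly with a low value. They report only what shows in the picture. A call takes as long as a camera call.
- ctrl.boxes_of(camera, thing): "point" ([x, y, z] in m, in the coordinates of the camera as it stood for that picture, good to about 4 mm: the middle of the surface that is visible of it).
- ctrl.trace(camera, thing): "pixels" (480x640 bool, what is visible of it).
- ctrl.landmark_of(camera, thing): "point" ([x, y, z] in m, in the coordinates of the camera as it stood for that picture, good to about 4 mm: a listed point, or the origin of a listed thing).
The state is a dict: "time_s": time; "q": joint angles; "dq": joint speeds; "joint_efforts": joint torques, N m; "eef_pos": TCP position; "eef_rot": TCP orientation; "wrist_force": force on the tool from outside, world axes, zero at the start; "torque": the same for the moment, N m; "opening": opening from 0.0 (shut) to 1.0 (fully open).
Only numpy, scipy, OpenCV 4.12 (cv2) and the standard library are available. Lean on these libraries where they do the work, as an engineer would, in place of code of your own. Each camera call takes 0.05 s, during which the arm holds its last target. There are 200 camera calls.

## Working session

There is one attempt and no reset: what is moved stays moved. The work goes in short steps, Python scripts to look and compute and a tool call to move; the robot and the scene stay as the last step left them, time stands still between calls to the robot, and variables do not carry over. Pictures are saved under pics/ and viewed, about 8 in all and at most 12, crops included, and the job is handed in when it is done.

Besides the shell and the picture viewer there is one more tool, called after "Request:" as name(argument=value, ...) on one line, values as JSON. carry_out: Moves the arm, as the interface text tells. Its arguments: {"type":"object","properties":{"motion":{"type":"array"}},"required":["motion"]}

```bash
mkdir -p pics; cat > h.py <<'E'
from bench import ctrl
import numpy as np, cv2
from scipy.spatial.transform import Rotation as R
np.set_printoptions(precision=4,suppress=True)
def w(c,p):
    T=np.array(ctrl.camera_params(c)["pose"]); return T[:3,:3]@np.array(p)+T[:3,3]
def proj(c,P):
    d=ctrl.camera_params(c);T=np.linalg.inv(np.array(d["pose"]));p=np.array(d["mtx"])@(T[:3,:3]@np.array(P)+T[:3,3]);return p[:2]/p[2]
def lm(c,*names):
    for n in names:
        for r in ctrl.landmark_of(c,n)[:2]: print(c,n,round(r["conf"],2),w(c,r["point"]))
def st():
    o=ctrl.get_obs();print(o["time_s"],o["eef_pos"],o["eef_rot"],o["wrist_force"],o["opening"]);return o
def snap(c,name):
    im=ctrl.camera(c);cv2.imwrite(f"pics/{name}.png",im);return im
E
python3 - <<'E'
from h import *
o=st(); q=o["eef_rot"]; print(R.from_quat([*q[1:],q[0]]).as_matrix())
for c in ("side","top"):
    snap(c,c+"0"); print(np.array(ctrl.camera_params(c)["pose"]))
    lm(c,"tapping_unit","gear_gate","gear_knob","start_button_top","oil_bottle","hook_plate","hex_key")
E
```

```text
0.0 [ 0.2311 -0.5259  0.2304] [-0.1446 -0.692  -0.1459  0.692 ] [ 0.856   0.4808 -0.9326] 1.001871732974048
[[-0.0004  0.4021 -0.9156]
 [ 0.0017 -0.9156 -0.4021]
 [-1.     -0.0017 -0.0003]]
[[-0.9999 -0.0066 -0.0076  0.4619]
 [ 0.0025  0.5694 -0.822   0.6641]
 [ 0.0097 -0.822  -0.5694  0.7716]
 [ 0.      0.      0.      1.    ]]
side tapping_unit 0.74 [ 0.5706 -0.3089  0.003 ]
side gear_gate 0.89 [ 0.5719 -0.312   0.1553]
side gear_knob 0.74 [ 0.5555 -0.2846  0.2209]
side start_button_top 0.56 [ 0.5177 -0.194   0.1285]
side oil_bottle 0.65 [ 0.4695 -0.481   0.0015]
side hook_plate 0.18 [ 0.5727 -0.309   0.157 ]
side hex_key 0.81 [ 0.4952 -0.1252  0.0042]
[[-0.0168 -0.9928  0.1186  0.3788]
 [-0.9998  0.0177  0.006  -0.2519]
 [-0.0081 -0.1185 -0.9929  0.9773]
 [ 0.      0.      0.      1.    ]]
top tapping_unit 0.83 [ 0.5688 -0.3101  0.0007]
top gear_gate 0.94 [ 0.5681 -0.3132  0.1539]
top gear_knob 0.75 [ 0.5666 -0.3127  0.1558]
top gear_knob 0.58 [ 0.5514 -0.2864  0.2225]
top start_button_top 0.6 [ 0.507  -0.1998  0.1296]
top oil_bottle 0.69 [ 0.4644 -0.4856  0.0046]
top oil_bottle 0.15 [ 0.5711 -0.3146 -0.0002]
top hook_plate 0.55 [ 0.4344 -0.3523  0.0031]
top hook_plate 0.32 [ 0.5524 -0.2848  0.2224]
top hex_key 0.67 [ 0.4654 -0.4844  0.0014]
top hex_key 0.58 [ 0.4915 -0.1231 -0.0003]
```

View pics/side0.png

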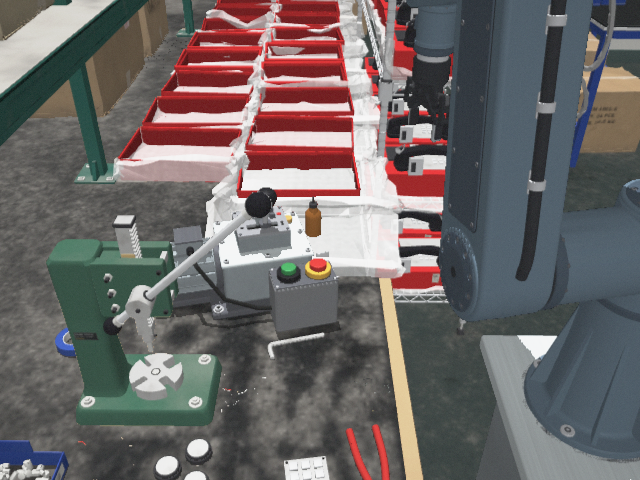

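View pics/top0.png

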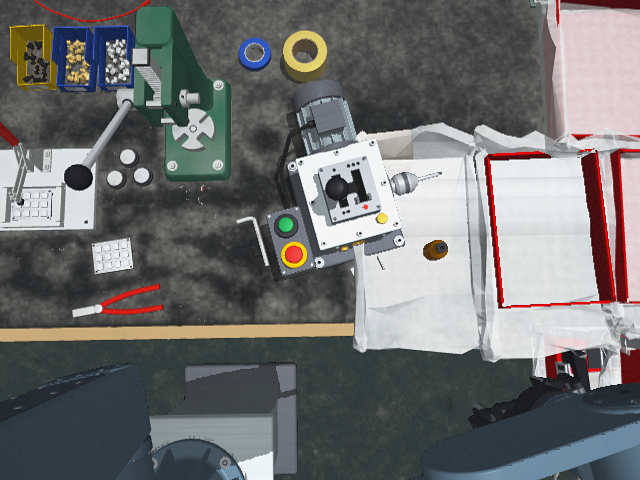

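The top view shows the unit turned slightly counter-clockwise: knob at about (337,187), left of the gate; green button (286,224), red (293,254). The side view shows the knob at about (267,195), beside the press's lever ball. Next I'll refine the yaw.

```bash
cat >> h.py <<'E'
def ray(c,uv,z):
    d=ctrl.camera_params(c);T=np.array(d["pose"]);r=T[:3,:3]@np.linalg.inv(np.array(d["mtx"]))@[uv[0],uv[1],1];t=T[:3,3];return t+r*(z-t[2])/r[2]
def cen(m):
    n,l,s,c=cv2.connectedComponentsWithStats(m.astype(np.uint8));i=1+np.argmax(s[1:,4]);return c[i],s[i]
E
python3 - <<'E'
from h import *
im=cv2.imread("pics/top0.png");h=cv2.cvtColor(im,cv2.COLOR_BGR2HSV);H,S,V=[h[...,i].astype(int) for i in range(3)]
roi=np.zeros(H.shape,bool);roi[200:275,265:315]=1
g,s=cen(roi&(H>45)&(H<85)&(S>100)); r,s2=cen(roi&((H<6)|(H>174))&(S>150)&(V>90))
G=ray("top",g,.124);Rd=ray("top",r,.124);print(g,s,G,r,s2,Rd,"yaw btn",np.degrees(np.arctan2(*(G-Rd)[1::-1])))
O=np.array([.570,-.3105]);v=G[:2]-O;print("yaw og",np.degrees(np.arctan2(v[1],v[0])-np.arctan2(125,-28)),np.linalg.norm(v))
roi[:]=0;roi[165:210,318:350]=1
k,s=cen(roi&(V<45));print(k,s,ray("top",k,.223))
for c in("top","side"):
    ctrl.camera(c)
    for t in ctrl.trace(c,"gear_knob")[:2]: print(c,t["conf"],cen(t["pixels"]))
    lm(c,"gear_knob","gear_gate","start_button_top","tapping_unit")
cv2.imwrite("pics/c.png",cv2.resize(im[120:280,240:440],(800,640),interpolation=2)[:600])
print(ctrl.grip_depth)
E
```

```text
[285.4794 224.2887] [278 217  16  16 194] [ 0.5086 -0.1985  0.124 ] [293.5734 253.6972] [286 246  17  16 218] [ 0.4554 -0.2124  0.124 ] yaw btn 14.625021398338479
yaw og 16.096997665587413 0.12768751636948092
[338.0897 190.6923] [326 174  24  33 312] [ 0.5463 -0.2894  0.223 ]
top 0.63 (array([336.6511, 188.5467]), array([325, 177,  24,  24, 450], dtype=int32))
top gear_knob 0.85 [ 0.5517 -0.2845  0.2255]
top gear_knob 0.33 [ 0.5096 -0.1984  0.1289]
top gear_gate 0.63 [ 0.567  -0.3149  0.1539]
top start_button_top 0.5 [ 0.5112 -0.1999  0.1285]
top tapping_unit 0.76 [ 0.5718 -0.3156  0.0011]
side 0.81 (array([269.4   , 193.4867]), array([259, 187,  18,  18, 150], dtype=int32))
side gear_knob 0.54 [ 0.5534 -0.2843  0.2191]
side gear_gate 0.67 [ 0.5739 -0.3088  0.1559]
side start_button_top 0.69 [ 0.4702 -0.4823  0.001 ]
side start_button_top 0.51 [ 0.516  -0.193   0.1278]
side tapping_unit 0.79 [ 0.5655 -0.3099  0.0037]
0.0187
```

View pics/c.png

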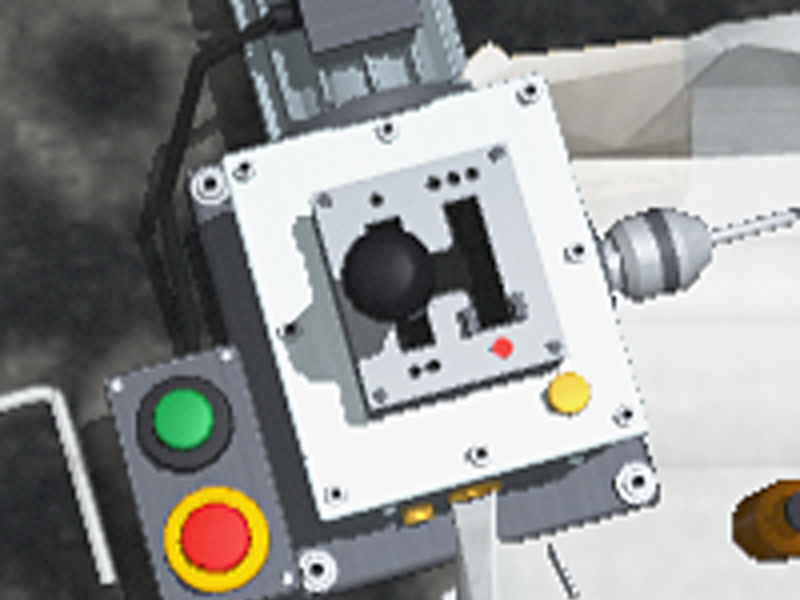

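The crop shows the H gate and the knob on the left just behind the cross channel (about -0.07 rad). The two-dot slot is visible below the knob, and the three-dot slot is at upper right, crop (455,180). Green button at (183,418), red at (217,537). I'm using origin (0.570,-0.312) and a yaw of 15°.

Request:
carry_out(motion=[8.5,0,0,-0.04,0,0,1,0.2,0,0,-0.03,0,0,1,0,0,0,0,-0.0186,-0.0397,1,0,0,0,0,-0.0186,-0.0397,1,0,0,0,0,-0.0186,-0.0397,1,0,0,0,0,-0.0186,-0.0397,1,0,0,0,0,-0.0186,-0.0397,1,0,0,0,0,-0.0186,-0.0397,1,0,0,0,0,-0.0186,-0.0397,1,0,0,0,0,0,0,1])

```text
time_s: 2.4
eef_pos: [0.4749, -0.3249, 0.3048]
eef_rot: [0.088, 0.703, 0.087, -0.701]
wrist_force: [-0.4, -0.4, 0.8]
opening: -0.003
```

```bash
cat >> h.py <<'E'
O=np.array([.570,-.312]);yaw=np.radians(15);f=np.array([np.cos(yaw),np.sin(yaw)]);rt=np.array([np.sin(yaw),-np.cos(yaw)])
def loc(p): d=np.array(p[:2])-O; return np.array([d@f,d@rt,p[2] if len(p)>2 else 0])
def rep():
    o=ctrl.get_obs();q=o["eef_rot"];M=R.from_quat([*q[1:],q[0]]).as_matrix();F=np.array(o["wrist_force"])
    print("t",o["time_s"],"loc fore,right,z",loc(o["eef_pos"]),"F",F[:2]@f,F[:2]@rt,F[2],"op",o["opening"],"\ny angle",np.degrees(np.arctan2(M[1,1],M[0,1])),"x",M[:,0])
E
python3 -c "from h import *;rep()"
```

```text
t 2.4 loc fore,right,z [-0.0952 -0.0122  0.3048] F -0.47260340575949594 0.3265091516934227 0.7513700028688886 op -0.002543486765440112 
y angle -75.71425246909776 x [ 0.0028 -0.001  -1.    ]
```

Request:
carry_out(motion=[0,0,0,0,-0.018,-0.02,1,0,0,0,0.035,0,0,1,0,0,0,0.035,0,0,1,0,0,0,0.03,0,0,1,0,0,0,0,0,0,1])

```text
time_s: 2.9
eef_pos: [0.4916, -0.3026, 0.2039]
eef_rot: [0.091, 0.703, 0.087, -0.7]
wrist_force: [0.9, 0.3, -0.8]
opening: 0.002
```

```bash
python3 - <<'E'
from h import *
rep()
a=snap("top","t1");b=snap("side","s1")
cv2.imwrite("pics/d.png",np.hstack([cv2.resize(a[130:280,250:400],(400,400)),cv2.resize(b[140:290,200:350],(400,400))]))
E
```

```text
t 2.9 loc fore,right,z [-0.0733 -0.0293  0.2039] F 0.9610485759914716 -0.03742129195228167 -0.815828195637428 op 0.0015019564926170956 
y angle -75.49498936193835 x [ 0.0053 -0.0054 -1.    ]
```

View pics/d.png

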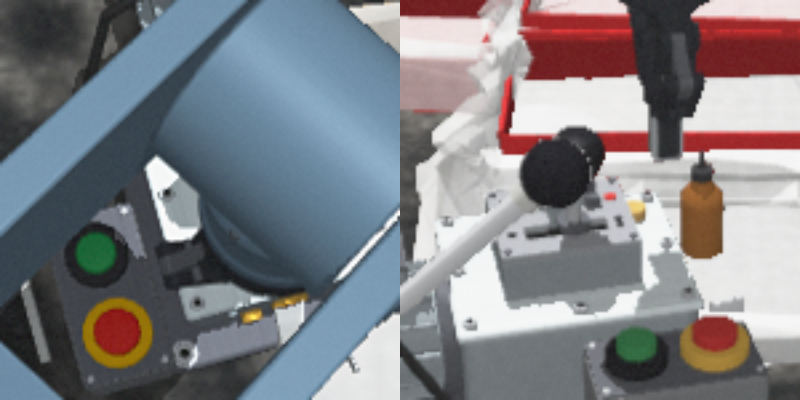

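In the left half (top) the arm hides the gate. In the right half (side) the shut fingertips (665,155) are at knob height on the robot's side of the knob (580,145), clear of it. Pushing forward to fore = -0.032.

Request:
carry_out(motion=[0,0,0,0,0,-0.012,1,0,0,0,0,0,-0.01,1,0,0,0,0,0,-0.008,1,0,0,0,0,0,-0.006,1,0,0,0,0,0,-0.005,1])

```text
time_s: 3.5
eef_pos: [0.5378, -0.2971, 0.2165]
eef_rot: [0.096, 0.706, 0.082, -0.697]
wrist_force: [-4.9, -1.8, 0.8]
opening: 0.001
```

```bash
cat >> h.py <<'E'
def knob():
    im=ctrl.camera("side")
    for t in ctrl.trace("side","gear_knob")[:2]: 
        c,s=cen(t["pixels"]);print("trace",round(t["conf"],2),c,s)
    for r in ctrl.landmark_of("side","gear_knob")[:2]: print("knob",round(r["conf"],2),loc(w("side",r["point"])))
    return im
E
python3 -c "
from h import *
rep();im=knob();cv2.imwrite('pics/e.png',cv2.resize(im[140:290,200:350],(600,600)))"
```

```text
t 3.5 loc fore,right,z [-0.0273 -0.0228  0.2165] F -5.228970661124483 0.484340919519498 0.7974351679545517 op 0.0010621438555998082 
y angle -75.58895743904084 x [ 0.0158 -0.0181 -0.9997]
trace 0.79 [262.5702 222.5877] [257 217  12  12 114]
knob 0.46 [-0.0019 -0.0297  0.2202]
```

Request:
carry_out(motion=[0,0,0,0,0,0.03,1,0,0,0,0,-0.033,0,1,0,0,0,0,-0.033,0,1,0,0,0,0.01,0,-0.03,1,0,0,0,0,0,-0.027,1,0,0,0,0,0,0,1])

```text
time_s: 4.25
eef_pos: [0.5485, -0.2241, 0.2054]
eef_rot: [0.094, 0.71, 0.08, -0.693]
wrist_force: [-0.0, 0.7, -0.1]
opening: -0.005
```

```bash
python3 -c "
from h import *
rep();im=knob();cv2.imwrite('pics/e.png',cv2.resize(im[130:290,190:350],(600,600)))
o=ctrl.get_obs();q=o['eef_rot'];print(R.from_quat([*q[1:],q[0]]).as_matrix())"
```

```text
t 4.25 loc fore,right,z [ 0.002  -0.0905  0.2054] F 0.14811947510483583 -0.7118583172057642 -0.08650280037665917 op -0.004557913720872689 
y angle -75.82168046385935 x [ 0.0253 -0.0172 -0.9995]
trace 0.59 [261.0727 224.2909] [257 220  11   8  55]
trace 0.44 [260.7273 224.6136] [257 221  10   7  44]
[[ 0.0224  0.2435 -0.9696]
 [-0.0171 -0.9696 -0.2439]
 [-0.9996  0.0221 -0.0175]]
```

View pics/e.png

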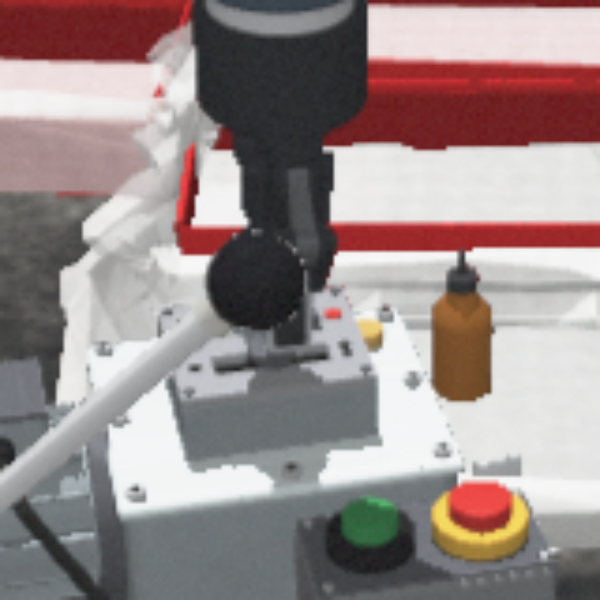

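The side view (crop) has the fingers at about (290,320), to the left of the stick; the knob is partly hidden by the lever ball. I'm levelling the tool, then pushing right in stages.

Request:
carry_out(motion=[0,-1,-1.3,0,0,0,1,0,0,0,0,0.014,0,1,0,0,0,0,0.012,0,1,0,0,0,0,0.012,0,1])

```text
time_s: 4.8
eef_pos: [0.5539, -0.2646, 0.2056]
eef_rot: [0.086, 0.702, 0.087, -0.701]
wrist_force: [-0.1, 5.4, 3.7]
opening: -0.001
```

```bash
python3 -c "
from h import *
rep();knob()"
```

```text
t 4.8 loc fore,right,z [-0.0033 -0.05    0.2056] F 1.280265319223835 -5.285967349229954 3.730245462988229 op -0.0006178126426547818 
y angle -75.95356400047807 x [ 0.0007  0.0017 -1.    ]
trace 0.45 [261.7573 221.8544] [256 217  12  11 103]
knob 0.52 [-0.0008 -0.0217  0.219 ]
```

Request:
carry_out(motion=[0,0,0,0,0.012,-0.001,1,0,0,0,0,0.012,-0.001,1,0,0,0,0,0.01,-0.001,1])

```text
time_s: 5.25
eef_pos: [0.5646, -0.2956, 0.2054]
eef_rot: [-0.085, -0.702, -0.088, 0.702]
wrist_force: [-2.1, 4.0, 3.8]
opening: 0.002
```

```bash
python3 -c "
from h import *
rep();knob()"
```

```text
t 5.25 loc fore,right,z [-0.0009 -0.0172  0.2054] F -1.0111697727085216 -4.36432468590963 3.84045800047197 op 0.0024528604956611318 
y angle -75.90672533020033 x [-0.0011  0.0039 -1.    ]
trace 0.7 [259.9265 221.7794] [256 217  10  11  68]
knob 0.61 [-0.0007  0.0143  0.2205]
```

Moving freely. About 14 mm more.

Request:
carry_out(motion=[0,0,0,0,0.008,-0.001,1,0,0,0,0,0.006,0,1,0,0,0,0,0,0,1])

```text
time_s: 5.7
eef_pos: [0.5686, -0.3093, 0.2043]
eef_rot: [-0.085, -0.701, -0.088, 0.703]
wrist_force: [-1.7, 3.5, 1.8]
opening: 0.002
```

```bash
python3 -c "
from h import *
rep();knob()"
```

```text
t 5.7 loc fore,right,z [-0.0007 -0.0029  0.2043] F -0.7529931834309069 -3.8127886380329934 1.828094640124575 op 0.0018778699660113977 
y angle -75.93113778387334 x [-0.0027  0.0044 -1.    ]
trace 0.6 [249.3019 183.3585] [247 177   5  14  53]
knob 0.55 [-0.003  -0.0008  0.0041]
knob 0.4 [-0.0027  0.0274  0.2212]
```

Request:
carry_out(motion=[0,0,0,0,-0.02,0,1,0,0,0,0,0,0.037,1,0,0,0,0,0,0.037,1,0,0,0,0,0.026,0,1,0,0,0,0,0.026,0,1,0,0,0,0,0,0,1])

```text
time_s: 6.45
eef_pos: [0.5023, -0.3582, 0.2025]
eef_rot: [-0.088, -0.702, -0.088, 0.702]
wrist_force: [0.6, -0.4, 0.1]
opening: 0.002
```

```bash
python3 -c "
from h import *
rep();im=knob();cv2.imwrite('pics/g.png',cv2.resize(im[130:290,190:350],(600,600)))"
```

```text
t 6.45 loc fore,right,z [-0.0773  0.0271  0.2025] F 0.4924267373264297 0.5047973460680787 0.13383760661025712 op 0.0023698178690672094 
y angle -75.75116573166264 x [-0.0003  0.0004 -1.    ]
trace 0.58 [256.9003 182.711 ] [248 174  19  18 301]
trace 0.58 [288.3617 268.383 ] [282 263  14  12 141]
```

View pics/g.png

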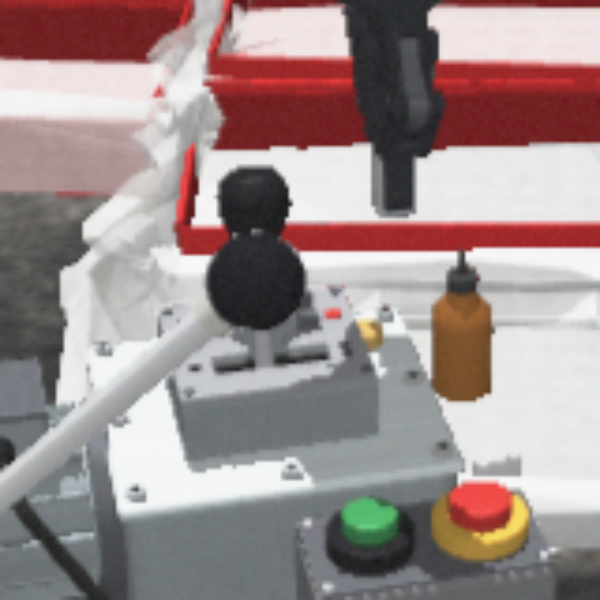

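The crop shows the knob (255,205) now on the right-hand side of the channel and the fingers (395,195) on the robot's side of it. Pushing forward into third.

Request:
carry_out(motion=[0,0,0,0,0.001,-0.02,1,0,0,0,0,0.001,-0.018,1,0,0,0,0,0,-0.012,1,0,0,0,0,0,-0.01,1])

```text
time_s: 7.0
eef_pos: [0.5617, -0.3399, 0.2033]
eef_rot: [-0.088, -0.7, -0.089, 0.703]
wrist_force: [-5.1, -1.9, 3.0]
opening: -0.0
```

```bash
python3 -c "
from h import *
rep();knob()"
```

```text
t 7.0 loc fore,right,z [-0.0152  0.0248  0.2033] F -5.396559013607395 0.49236926852266744 3.0400167296834733 op -0.000317371859952371 
y angle -75.566990616238 x [-0.0032  0.0007 -1.    ]
trace 0.64 [250.9032 183.1323] [242 173  19  22 310]
trace 0.6 [250.3887 183.6213] [241 174  20  21 301]
knob 0.85 [0.0122 0.0268 0.2183]
```

Request:
carry_out(motion=[0,0,0,0,0.001,-0.01,1,0,0,0,0,0.001,-0.008,1,0,0,0,0,0,-0.006,1])

```text
time_s: 7.45
eef_pos: [0.5826, -0.3358, 0.202]
eef_rot: [-0.087, -0.699, -0.09, 0.704]
wrist_force: [-4.6, -0.8, 2.0]
opening: 0.001
```

```bash
python3 -c "
from h import *
rep();knob()"
```

```text
t 7.45 loc fore,right,z [0.006  0.0263 0.202 ] F -4.619829555145447 -0.3903467681628218 1.9519420716075104 op 0.0008308743182748751 
y angle -75.64592544846559 x [-0.0079  0.0031 -1.    ]
trace 0.97 [239.7949 188.4607] [230 177  19  29 356]
knob 0.82 [0.0339 0.0256 0.2156]
```

Request:
carry_out(motion=[0,0,0,0,0,-0.005,1,0,0,0,0,0,-0.004,1,0,0,0,0,0,0,1])

```text
time_s: 7.9
eef_pos: [0.586, -0.3352, 0.2015]
eef_rot: [-0.086, -0.695, -0.09, 0.708]
wrist_force: [-4.5, -0.0, 3.5]
opening: 0.002
```

```bash
python3 -c "
from h import *
rep();knob()"
```

```text
t 7.9 loc fore,right,z [0.0094 0.0265 0.2015] F -4.329608020663703 -1.1277969599082323 3.5131982496180827 op 0.0019161462801167348 
y angle -75.71191372552282 x [-0.0192  0.0024 -0.9998]
trace 0.6 [237.3547 189.704 ] [228 178  18  29 375]
trace 0.18 [287.5425 268.5229] [280 263  16  12 153]
knob 0.96 [0.0371 0.0275 0.2144]
```

Request:
carry_out(motion=[0,0,0,0,0,-0.008,1,0,0,0,0,0,-0.008,1])

```text
time_s: 8.25
eef_pos: [0.5883, -0.3351, 0.2014]
eef_rot: [-0.084, -0.685, -0.089, 0.718]
wrist_force: [-40.0, -2.8, 15.1]
opening: 0.002
```

```bash
python3 -c "
from h import *
rep();knob()"
```

```text
t 8.25 loc fore,right,z [0.0117 0.0271 0.2014] F -39.34689777292993 -7.692540988527499 15.086477649959548 op 0.00154199405080134 
y angle -75.96510323770357 x [-0.0476  0.0009 -0.9989]
trace 0.75 [237.3921 190.8028] [226 178  21  31 431]
knob 0.84 [0.0394 0.0272 0.2143]
```

The force rose to 40 N at TCP fore = 0.0117 and the knob is at fore 0.039 (about 0.235 rad), so the stop is reached. Next: back off, level, rise, and move over to the start button.

Request:
carry_out(motion=[0,0,0,0,0,0.025,1,0,2.6,0.7,0,0,0.02,1,0,0,0,-0.04,0,0,1,0,0,0,-0.04,0,0,1,0,0,0,0,-0.038,0,1,0,0,0,0,-0.038,0,1,0,0,0,0,-0.038,0,1,0,0,0,0,-0.038,0,1,0,0,0,0,0,0,1])

```text
time_s: 9.3
eef_pos: [0.5058, -0.1939, 0.2857]
eef_rot: [0.083, 0.707, 0.086, -0.697]
wrist_force: [-0.4, -0.4, 0.1]
opening: -0.004
```

```bash
python3 -c "
from h import *
rep();im=knob();lm('side','start_button_top');cv2.imwrite('pics/i.png',cv2.resize(im[130:290,190:350],(600,600)))"
```

```text
t 9.3 loc fore,right,z [-0.0314 -0.1307  0.2857] F -0.5214847014722422 0.2812319115015632 0.12996672359898237 op -0.00361288357236565 
y angle -76.26341485314576 x [ 0.0143  0.0051 -0.9999]
knob 0.75 [0.0408 0.0253 0.2142]
side start_button_top 0.71 [ 0.5162 -0.1939  0.128 ]
```

View pics/i.png

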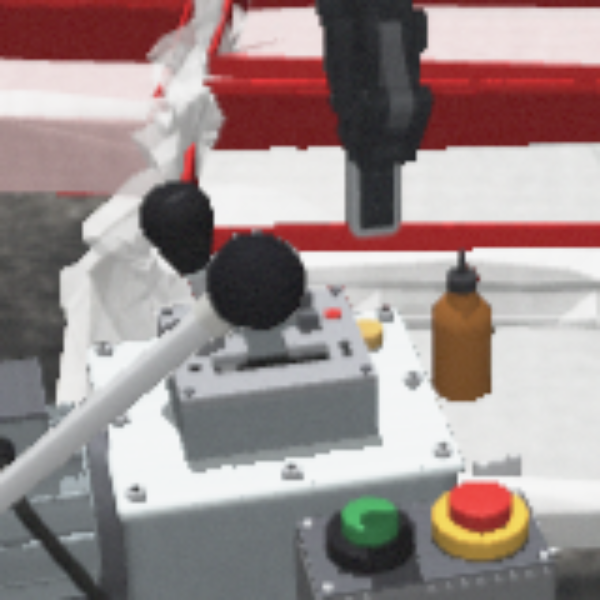

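The crop shows the knob (178,225) far forward in the third slot, clear of the fingers, with both buttons up. Descending over the green button.

Request:
carry_out(motion=[0,0,0,0,0.006,-0.005,1,0,0,0,0.04,0,0,1,0,0,0,0.04,0,0,1,0,0,0,0.04,0,0,1,0,0,0,0.015,0,0,1,0,0,0,0,0,0,1])

```text
time_s: 10.1
eef_pos: [0.5196, -0.213, 0.1462]
eef_rot: [0.081, 0.709, 0.079, -0.696]
wrist_force: [-0.4, -0.7, 0.2]
opening: -0.005
```

```bash
python3 -c "
from h import *
rep();im=snap('side','s5');cv2.imwrite('pics/j.png',cv2.resize(im[170:290,230:350],(600,600)))"
```

```text
t 10.1 loc fore,right,z [-0.023  -0.1087  0.1462] F -0.5727812115985526 0.5205086047759889 0.23501978796640433 op -0.004925066563183115 
y angle -76.96815044266333 x [ 0.019  -0.0005 -0.9998]
```

View pics/j.png

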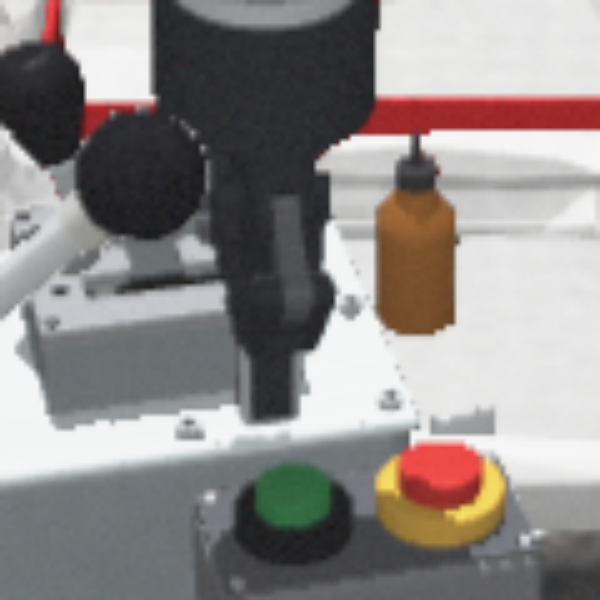

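The fingertips (270,415) are above the button and about 16 mm too far right; shifting left, then pressing to about z = 0.117.

Request:
carry_out(motion=[0,0,0,0,-0.016,0.002,1,0,0,0,0.012,0,0,1,0,0,0,0,0,0,1])

```text
time_s: 10.45
eef_pos: [0.5163, -0.199, 0.1372]
eef_rot: [0.082, 0.711, 0.077, -0.694]
wrist_force: [0.3, -0.3, -0.5]
opening: -0.004
```

```bash
python3 -c "
from h import *
rep()"
```

```text
t 10.45 loc fore,right,z [-0.0226 -0.123   0.1372] F 0.22306432257209322 0.4157672818028628 -0.5106302150991489 op -0.0036216330495419595 
y angle -77.06097230583316 x [ 0.024  -0.0037 -0.9997]
```

Request:
carry_out(motion=[0,0,0,0.01,-0.001,0.002,1,0,0,0,0.006,0,0,1,0,0,0,0.005,0,0,1,0,0,0,0.002,0,0,1])

```text
time_s: 10.85
eef_pos: [0.5162, -0.1994, 0.1213]
eef_rot: [0.084, 0.712, 0.077, -0.693]
wrist_force: [-11.3, 5.8, 21.5]
opening: 0.0
```

```bash
python3 -c "
from h import *
rep()"
```

```text
t 10.85 loc fore,right,z [-0.0228 -0.1226  0.1213] F -9.429148446323733 -8.565195416365526 21.50706962410232 op 0.0002557765922441071 
y angle -76.96128386769087 x [ 0.0269 -0.0069 -0.9996]
```

```bash
python3 -c "
from h import *
im=snap('side','s6');a=cv2.imread('pics/s5.png')
cv2.imwrite('pics/k.png',np.hstack([cv2.resize(x[215:295,260:340],(400,400),interpolation=cv2.INTER_CUBIC) for x in(a,im)]))"
```

```text
(no output)
```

View pics/k.png

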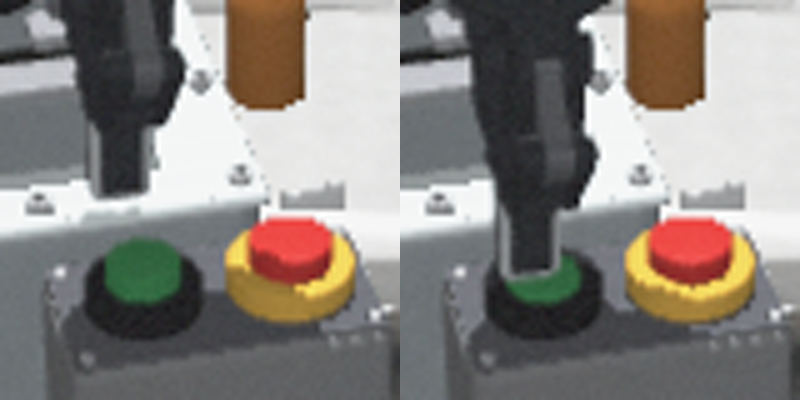

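Left: button up. Right: pressed, but the fingers sit about 6 mm rearward of the button's centre and may be on its collar. To be sure, I'll lift, level, shift 6 mm back and press again.

Request:
carry_out(motion=[0,0,0,-0.015,0,0,1,0,-1.4,-0.7,0,-0.002,0.006,1,0,0,0,0,0,0,1])

```text
time_s: 11.2
eef_pos: [0.5097, -0.1992, 0.1373]
eef_rot: [0.081, 0.703, 0.08, -0.702]
wrist_force: [-0.6, 0.1, -1.0]
opening: 0.002
```

```bash
python3 -c "
from h import *
rep()"
```

```text
t 11.2 loc fore,right,z [-0.029  -0.1246  0.1373] F -0.5411128989537481 -0.2813932064892007 -0.9811129193152127 op 0.001949711399326781 
y angle -76.94602637645774 x [ 0.0008 -0.0018 -1.    ]
```

Request:
carry_out(motion=[0,0,0,0.01,0,0,1,0,0,0,0.006,0,0,1,0,0,0,0.004,0,0,1,0,0,0,0.001,0,0,1])

```text
time_s: 11.6
eef_pos: [0.5105, -0.1998, 0.1214]
eef_rot: [0.082, 0.702, 0.08, -0.702]
wrist_force: [-6.1, 3.3, 11.8]
opening: 0.002
```

```bash
python3 -c "
from h import *
rep()"
```

```text
t 11.6 loc fore,right,z [-0.0284 -0.1238  0.1214] F -5.067079223407053 -4.766409619362475 11.761602568612222 op 0.0021512113511311316 
y angle -76.89526988232264 x [ 0.0003 -0.0025 -1.    ]
```

Request:
carry_out(motion=[0,0,0,0.005,0,0,1,0,0,0,0.003,0,0,1])

```text
time_s: 11.8
eef_pos: [0.5106, -0.1999, 0.1211]
eef_rot: [-0.082, -0.702, -0.08, 0.703]
wrist_force: [-13.3, 7.5, 31.8]
opening: 0.0
```

```bash
python3 -c "
from h import *
rep();im=snap('side','s7');a=cv2.imread('pics/s5.png')
cv2.imwrite('pics/l.png',np.hstack([cv2.resize(x[215:295,260:340],(400,400),interpolation=cv2.INTER_CUBIC) for x in(a,im)]))"
```

```text
t 11.8 loc fore,right,z [-0.0284 -0.1237  0.1211] F -10.952651365718593 -10.672170151536385 31.84843862609042 op 0.000471848459243726 
y angle -76.80995390229236 x [-0.0012 -0.0031 -1.    ]
```

View pics/l.png

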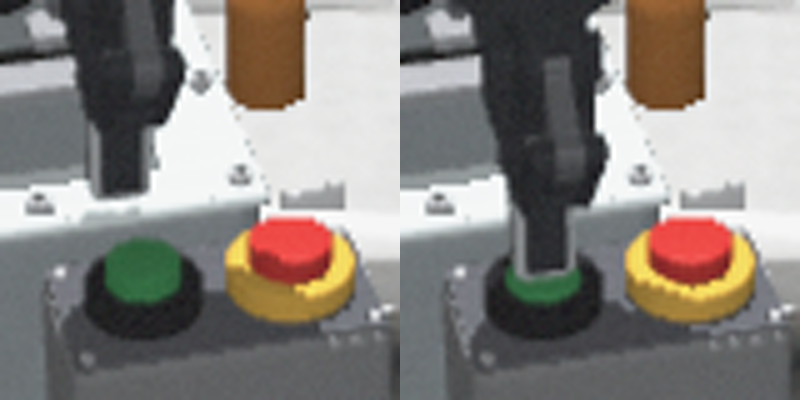

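The finger is now centred on the button, with a hard stop at z = 0.121 (32 N). To confirm that is the full travel, I'll look for where contact starts.

Request:
carry_out(motion=[0,0,0,-0.006,0,0,1,0,0,0,0,0,0,1])

```text
time_s: 12.05
eef_pos: [0.5107, -0.1999, 0.1274]
eef_rot: [-0.083, -0.702, -0.08, 0.703]
wrist_force: [1.8, -0.9, 0.9]
opening: -0.001
```

Request:
carry_out(motion=[0,0,0,-0.003,0,0,1,0,0,0,0,0,0,1])

```text
time_s: 12.25
eef_pos: [0.5096, -0.1992, 0.1281]
eef_rot: [-0.082, -0.701, -0.081, 0.704]
wrist_force: [0.5, 0.0, -0.0]
opening: -0.001
```

Request:
carry_out(motion=[0,0,0,-0.003,0,0,1,0,0,0,0,0,0,1])

```text
time_s: 12.45
eef_pos: [0.5085, -0.1984, 0.1292]
eef_rot: [-0.081, -0.7, -0.082, 0.705]
wrist_force: [1.1, -0.3, -0.1]
opening: -0.003
```

Request:
carry_out(motion=[0,0,0,-0.003,0,0,1,0,0,0,0,0,0,1])

```text
time_s: 12.65
eef_pos: [0.5081, -0.1982, 0.1315]
eef_rot: [-0.08, -0.7, -0.082, 0.705]
wrist_force: [-0.0, -1.0, 0.2]
opening: -0.005
```

Request:
carry_out(motion=[0,0,0,0.005,0,0,1,0,0,0,0,0,0,1])

```text
time_s: 12.85
eef_pos: [0.5083, -0.1984, 0.1264]
eef_rot: [-0.081, -0.7, -0.082, 0.705]
wrist_force: [-1.1, 0.6, 0.8]
opening: 0.001
```

Request:
carry_out(motion=[0,0,0,0.0015,0,0,1,0,0,0,0,0,0,1])

```text
time_s: 13.05
eef_pos: [0.5084, -0.1984, 0.1251]
eef_rot: [-0.081, -0.7, -0.082, 0.705]
wrist_force: [-0.6, 0.7, 3.4]
opening: -0.002
```

Request:
carry_out(motion=[0,0,0,0.0015,0,0,1,0,0,0,0,0,0,1])

```text
time_s: 13.25
eef_pos: [0.5084, -0.1984, 0.1238]
eef_rot: [-0.081, -0.7, -0.082, 0.705]
wrist_force: [-1.0, 0.0, 3.8]
opening: 0.005
```

Request:
carry_out(motion=[0,0,0,0.0025,0,0,1,0,0,0,0,0,0,1])

```text
time_s: 13.45
eef_pos: [0.5085, -0.1985, 0.1218]
eef_rot: [-0.081, -0.7, -0.082, 0.705]
wrist_force: [-2.1, 1.8, 4.5]
opening: 0.003
```

Contact starts near z = 0.1265, the spring carries down to 0.1218, and the hard stop is at 0.121. That is about 5.5 mm of travel, so the button bottoms. One last press, then retreat upward.

Request:
carry_out(motion=[0,0,0,0.005,0,0,1,0,0,0,0,0,0,1,0,0,0,-0.02,0,0,1,0,0,0,-0.04,0,0,1,0,0,0,-0.04,0,0,1,0,0,0,-0.04,0,0.02,1,0,0,0,0,0,0.04,1,0,0,0,0,0,0.04,1,0,0,0,0,0,0,1,0,0,0,0,0,0,1])

```text
time_s: 14.45
eef_pos: [0.41, -0.2224, 0.2665]
eef_rot: [-0.083, -0.7, -0.081, 0.704]
wrist_force: [0.5, 0.7, -0.6]
opening: -0.001
```

```bash
python3 -c "
from h import *
rep();im=knob();a=snap('top','t9');lm('side','start_button_top','oil_bottle','hex_key');lm('top','oil_bottle','hook_plate','hex_key','gear_knob')
cv2.imwrite('pics/m.png',np.hstack([cv2.resize(a[120:280,240:440],(400,320)),cv2.resize(im[130:290,190:350],(320,320))]))"
```

```text
t 14.45 loc fore,right,z [-0.1314 -0.1279  0.2665] F 0.644848398670372 -0.544548457608135 -0.5618900057923168 op -0.0013894819472364376 
y angle -76.68650366330915 x [-0.0057 -0.0026 -1.    ]
trace 0.87 [237.5596 190.7294] [227 178  20  32 436]
knob 0.97 [0.0368 0.027  0.2156]
side start_button_top 0.49 [ 0.5169 -0.1909  0.1311]
side oil_bottle 0.62 [ 0.4663 -0.4826  0.0008]
side hex_key 0.8 [ 0.5003 -0.1206  0.0003]
top oil_bottle 0.89 [ 0.468  -0.4872  0.0018]
top hook_plate 0.48 [ 0.4351 -0.3549  0.0058]
top gear_knob 0.65 [ 0.6126 -0.3275  0.2197]
```

View pics/m.png

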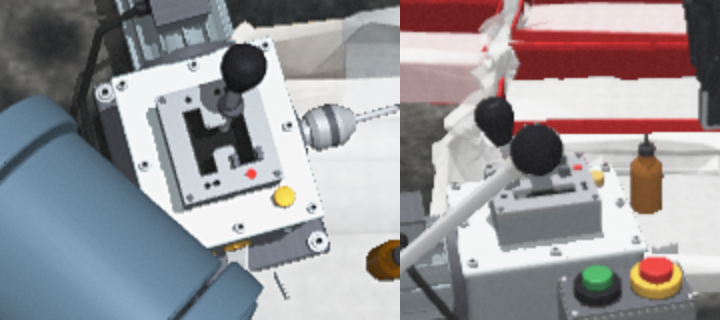

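The stick is fully forward right, at the three-dot slot (top view 235,90). Both buttons are up, the loose things have not moved, and the robot is clear. Handing in.

```bash
python3 -c "
from h import *
print(ctrl.hand_in())"
```

```text
the job is handed in; nothing more can be done
None
```

The stick is in third and the start button has been pressed and released; the job was handed in at about 14.5 s. No verdict was reported.

**Stick:** I pushed the knob with shut fingertips forward to the cross channel, across to the right, then forward until the force rose to about 40 N at the end stop. The last check put the knob 37–39 mm forward and 27 mm right, about 0.22–0.235 rad fore and 0.16 rad across. Both are above the limits, and the stick was still there after the start press.

**Start button:** I pressed it several times.
- **First press:** about 6 mm off centre, so I re-centred and pressed again.
- **Travel:** a force probe showed contact near 126.5 mm and a hard stop at 121 mm, about 5.5 mm of travel. That is over the required 4.5 mm.
- **Height:** the stop was 3 mm higher than the 118 mm I expected from the given sizes. The cause could be a tool offset, or the fingertips resting on the button's collar at the very end.

**Last pictures:** both buttons were up and the robot was clear.
- **Oil bottle and bracket:** measured within about 4 mm of where they started.
- **Hex key:** within about 7 mm by the side camera, which is within the networks' error. The arm hid it from the top camera.

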